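# Lay out the repair parts in the caddy

## Task

Gather the parts for this gramophone into the caddy: stand the complete governor (three ball weights) upright in the middle of the round cup, lay the mica diaphragm flat, mica up, in the middle of the shallow dish, and lay the walnut plinth corner flat in the middle of the square frame with its legs parallel to the frame's sides. Leave the look-alikes (the governor with two weights, the bare brass ring and the straight plinth piece) where they are.

Things in the scene. Friction and masses are not known exactly. Their poses are not given: they have to be found in the camera images.
- caddy: Shallow wooden caddy, 122 (x) by 354 (y) by 14 mm high, fixed crosswise beyond the loose parts, holding three nests in a row along y, 115 mm between centres. Origin: centre of its underside, on the counter. Bystanders (red record brush, copper oil can, brass needle tin) stand outside the work, over 0.33 m left or right of the robot's middle line.
- cup_nest: Walnut cup: round wall 22 mm above the nest's floor, inside diameter 74 mm, outside 84. On a 104 mm square pale wood base 4 mm thick, fixed in the caddy; may be the left, middle or right nest. Origin: centre of the base's underside, 5 mm above the counter; the nest's floor is 4 mm above the origin. x and y run along the base's sides, as the caddy's.
- dish_nest: Walnut dish: round rim only 4 mm above the felted floor, inside diameter 86 mm, outside 94. On a 104 mm square pale wood base 4 mm thick, fixed in the caddy; may be the left, middle or right nest. Origin: centre of the base's underside, 5 mm above the counter; the nest's floor is 4 mm above the origin. x and y run along the base's sides, as the caddy's.
- square_nest: Walnut square frame: rim 5 mm above the nest's floor, inside 84 by 84 mm, 5 mm thick. On a 104 mm square pale wood base 4 mm thick, fixed in the caddy; may be the left, middle or right nest. Origin: centre of the base's underside, 5 mm above the counter; the nest's floor is 4 mm above the origin. x and y run along the base's sides, as the caddy's.
- governor: Complete governor, upright: chrome foot 48 mm across, 6 mm thick; thin spindle; THREE brass balls (16 mm, reaching 26 mm from the axis, 34 mm up); on top a round collar 16 mm across, 53 to 76 mm above the underside: grip here. 0.14 kg. Origin: centre of the foot's underside; z up the spindle. Loose, any yaw, in one of six spots 95 to 170 mm apart on an arc between robot and caddy.
- governor_two: Look-alike, leave alone: the same governor with only TWO balls, one on each side. Same sizes and origin. Loose, any yaw, in one of six spots 95 to 170 mm apart on an arc between robot and caddy.
- diaphragm: Mica diaphragm in a brass ring: 54 mm across, 16 mm high, closed by a pale amber mica disc with a small steel stud, 4.5 mm below the rim. 0.06 kg. Origin: centre of the underside; z up, mica side up. Loose, any yaw, in one of six spots 95 to 170 mm apart on an arc between robot and caddy.
- bare_ring: Look-alike, leave alone: brass ring, also 54 mm across and 16 mm high, but open, no mica (42 mm hole). Origin: centre of the underside. Loose, any yaw, in one of six spots 95 to 170 mm apart on an arc between robot and caddy.
- corner: Walnut plinth corner, L-shaped from above, 60 by 60 mm, legs 22 mm wide, 28 mm high, flat. 0.07 kg. Origin: on the underside, centre of the 60 mm square round the L. One leg fills x -30 to -8 mm, all of y; the other y -30 to -8 mm, all of x; the +x +y quarter is empty. z up. Loose, any yaw, in one of six spots 95 to 170 mm apart on an arc between robot and caddy.
- straight: Look-alike, leave alone: straight walnut plinth piece, 70 mm long (x), 22 mm wide, 28 mm high. Origin: centre of the underside. Loose, any yaw, in one of six spots 95 to 170 mm apart on an arc between robot and caddy.
Mind the look-alikes: they are no part of the job. What is shaped like the diaphragm but purple is not meant. What is shaped like the corner but white is not meant.

How it is judged:
By the outcome, as a careful person would: the job done as asked, in the order asked, and still so for the second after the job is handed in, with the robot touching nothing.
It also fails if it takes over 86 s, if anything falls off the work surface, if the arm or the gripper's body presses on something with over 40 N, if the wrist force passes 120 N, or if a joint passes its speed limit or range.

## Robot

A 7-joint arm with a two-finger parallel gripper is mounted at the origin on the work surface. World frame = base frame: x ahead of the robot, y to its left, z up, the work surface at z = 0. Lengths are in m, angles in rad, forces in N, time in s.
With the tool pointing down it reaches from about 0.425 to 0.875 m from the base axis. Payload 4.7 kg.
Tool frame: the origin (TCP) lies at the very end of the fingers, on their centre line; the grasp point (between the pads) lies 19 mm behind it (env.grip_depth is the distance from the TCP to the grasp point, in m); z points along the fingers, y is the line along which they close (so a half turn about z gives the same grasp; the last joint's range is limited). The gripper opens to 87 mm and grips with 3 to 60 N. Pads are 19 mm wide; open, the fingers measure 117 mm over their backs; the gripper's body (75 mm by 190 mm) begins 51 mm behind the grasp point.
Start: joints at [1.22, 0.321, -0.07, 1.45, 0.023, 1.371, -0.057], TCP at [0.232, -0.607, 0.223] pointing down, gripper open.
Joint ranges: [-2.86, 2.86], [-0.3, 2.09], [-1.38, 1.24], [0.06, 2.45], [-1.56, 4.7], [0.09, 2.05], [-2.69, 2.69]. Speed limits (rad/s): [2.57, 2.57, 3.14, 3.14, 3.14, 3.14, 3.14].

## Interface

Orientations are given as a rotation vector (axis times angle).
In Python, from bench import env gives the robot as it stands. The module is installed in compiled form; this text tells all that it offers.
- The arm moves only by the shell command python3 -m pendant 'ROWS'. ROWS is JSON, a list of rows, each a list of 7 numbers: the opening, from 0 (shut) to 1 (fully open), then the shift along the tool's x, y, z in mm, then the turn, a rotation vector about the tool's x, y, z in degrees. A call has 1 to 12 rows; each row is the pose to reach, as a shift and turn from the pose commanded when the call began, along the tool's axes at that moment; what a row does not reach only later rows make up. A row lasts 1/12 s, in which the tool goes at most 41.7 mm and 7.16 degrees, less where a joint would pass 70% of its speed; a pose out of reach is approached as far as the arm can. A call with a gripper value outside its range is refused whole. The fingers move at their own pace and stop on an object; the grip force is fixed at half the most. Time passes only in rows, so rows that repeat a pose let the fingers close. It gives the time, the measured TCP pose, the force, the opening and the grip force at its end, in the units of the state.
- env.read_state(): the state, without advancing time (a new reading comes with each control period).
- env.get_image(name): name is "scene" or "top"; returns (picture, depth): 480x640x3 uint8, blue, green, red; 480x640 float32, m along the optical axis (not along the pixel's ray), 0 where there is no reading.
- env.get_calibration(name): a dict with "camera_matrix" (3x3 intrinsics, pixels), "world_from_camera" (4x4, takes a point from camera to world coordinates). Camera axes: x right, y up, looking along -z (the intrinsics and any distortion apply to the point x, -y, -z); pixel columns grow to the right and rows downward; lengths in m; the calibration is good to about 2 mm. A picture is of the moment at which its call begins. get_calibration takes no time and is no camera call.
- env.sign_off(): hands the job in; it is judged then, once.
The state is a dict: "time_s": time; "q": joint angles; "qvel": joint speeds; "effort": joint torques, N m; "ee_pos": TCP position; "orientation": TCP orientation; "wrist_force": force on the tool from outside, world axes, zero at the start; "moment": the same for the moment, N m; "finger_gap": opening from 0.0 (shut) to 1.0 (fully open); "finger_force": force on a finger pad.
Only numpy, scipy, OpenCV 4.12 (cv2) and the standard library are available. Lean on these libraries where they do the work, as an engineer would, in place of code of your own. Each camera call takes 0.05 s, during which the arm holds its last target. There are 200 camera calls.

## Working session

There is one attempt and no reset: what is moved stays moved. The work goes in short steps, Python scripts to look and compute and a shell command to move; the robot and the scene stay as the last step left them, time stands still between calls to the robot, and variables do not carry over. Pictures are saved under pics/ and viewed, at most 14 in all, crops included, and the job is handed in when it is done.

```bash
mkdir -p pics && ls && cat > h.py <<'E'
import numpy as np, cv2
from scipy.spatial.transform import Rotation as R
from bench import env
def cloud(name):
    im,d=env.get_image(name); c=env.get_calibration(name)
    K=np.array(c["camera_matrix"]);T=np.array(c["world_from_camera"])
    v,u=np.mgrid[:480,:640]
    P=np.stack([(u-K[0,2])/K[0,0]*d,-(v-K[1,2])/K[1,1]*d,-d],-1)
    return im,d,P@T[:3,:3].T+T[:3,3]
E
python3 - <<'E'
from h import *
for n in("scene","top"):
    im,d,P=cloud(n); cv2.imwrite(f"pics/{n}0.png",im); np.savez(f"{n}0.npz",im=im,d=d,P=P)
    c=env.get_calibration(n); print(c, (d>0).mean())
s=env.read_state();print(s)
E
```

```text
pics
{'camera_matrix': array([[580.9692487 ,   0.        , 314.09830382],
       [  0.        , 580.9692487 , 237.61334126],
       [  0.        ,   0.        ,   1.        ]]), 'world_from_camera': array([[-0.85926037, -0.38303823,  0.33904767,  0.9039403 ],
       [ 0.51142969, -0.65694247,  0.5539551 ,  0.56407927],
       [ 0.01054884,  0.64939072,  0.76038176,  0.87796361],
       [ 0.        ,  0.        ,  0.        ,  1.        ]])} 0.99599609375
{'camera_matrix': array([[473.73349091,   0.        , 313.61732644],
       [  0.        , 473.73349091, 234.95461268],
       [  0.        ,   0.        ,   1.        ]]), 'world_from_camera': array([[ 0.02752074,  0.99791366, -0.05840322,  0.43356591],
       [-0.99962019,  0.02738943, -0.00304784, -0.03210808],
       [-0.00144185,  0.05846492,  0.99828842,  1.02630387],
       [ 0.        ,  0.        ,  0.        ,  1.        ]])} 0.996005859375
{'time_s': 0.1, 'q': array([ 1.22013182,  0.32171193, -0.07007607,  1.45153045,  0.02262894,
        1.37080581, -0.05685972]), 'qvel': array([ 0.00163413, -0.00381015,  0.00024589, -0.00289934, -0.0007387 ,
       -0.0007619 ,  0.00220136]), 'effort': array([-1.14880149e-04, -4.92574453e+01, -4.05749604e-01, -3.13399172e+01,
       -6.42355392e-02,  3.94365995e-02,  8.11435962e-05]), 'ee_pos': array([ 0.23164059, -0.60680384,  0.22160614]), 'orientation': array([-3.08788108e+00, -5.69607368e-01,  6.65540688e-04]), 'wrist_force': array([ 0.64416686, -0.0250466 ,  1.28345463]), 'moment': array([-0.02927366, -0.00372852,  0.00815076]), 'finger_force': 0.0, 'finger_gap': 1.0001805928581269}
```

View pics/top0.png

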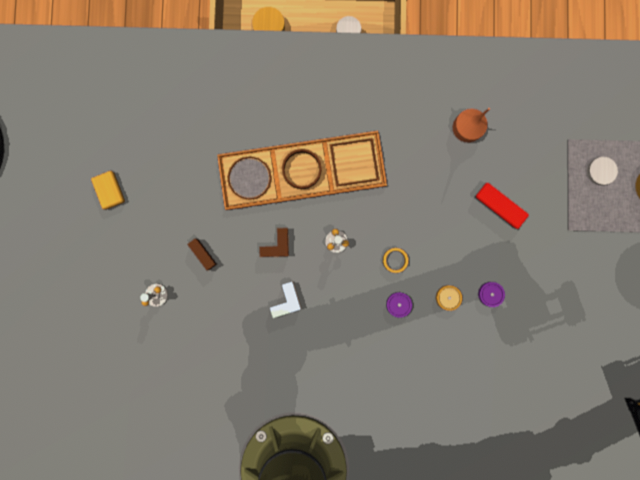

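View pics/scene0.png

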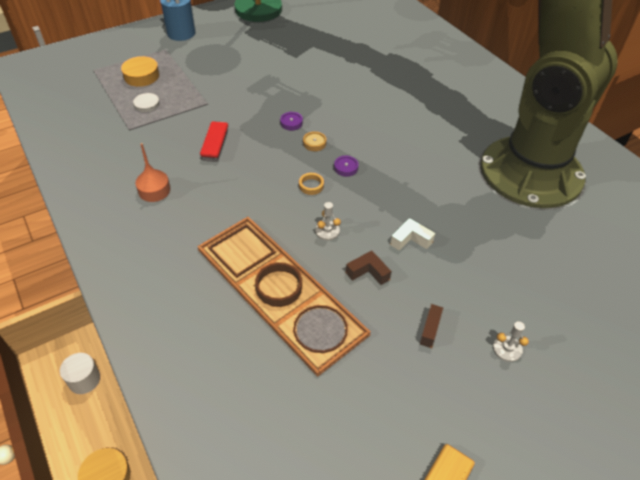

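Top view: the caddy is at (303,170), with the dish at (250,178), the cup at (302,168) and the square frame at (354,162).
- Governor: (336,241) shows three balls; (155,296) looks like two.
- Diaphragm: (449,298) is amber. The ring at (396,260) is open, and (399,305) and (491,294) are purple.
- Corner: (276,245) is walnut, (286,300) is white, and (202,254) is the straight piece.

I choose (336,241), (449,298) and (276,245), and check them in one close crop.

```bash
python3 - <<'E'
from h import *
def crop(im,u,v,r=24): return cv2.resize(im[v-r:v+r,u-r:u+r],(260,260),interpolation=cv2.INTER_CUBIC)
D={n:np.load(n+"0.npz") for n in("scene","top")}
t=D["top"]["im"];s=D["scene"]["im"]
a=np.vstack([np.hstack([crop(t,336,241),crop(t,155,296),crop(t,449,298)]),np.hstack([crop(s,328,220,30),crop(s,510,342,30),crop(s,315,141)])])
cv2.imwrite("pics/c1.png",a)
for n in D:
    P=D[n]["P"]; print(n,"table z",np.median(P[...,2][(abs(P[...,0]-.5)<.05)&(abs(P[...,1])<.3)]))
objs={"gov":(336,241),"dia":(449,298),"cor":(276,245),"dish":(250,178),"cup":(302,168),"sq":(354,162),"ring":(396,260),"gov2":(155,296),"white":(286,300),"str":(202,254),"pur":(399,305)}
for k,(u,v) in objs.items():
    c=D["top"]["P"][v,u]; r=.048
    for n in D:
        P=D[n]["P"].reshape(-1,3); d=np.hypot(*(P[:,:2]-c[:2]).T)
        q=P[(d<r)&(P[:,2]>.006)]
        print(k,n,len(q),"cen",q.mean(0).round(4),"mid",((q.min(0)+q.max(0))/2).round(4),"ext",np.ptp(q,0).round(3),"z95",np.percentile(q[:,2],[50,95,100]).round(4))
E
```

```text
scene table z 0.0009027671649409208
top table z -0.0005798119510063149
gov scene 489 cen [ 0.4838 -0.0709  0.0327] mid [ 0.4873 -0.0677  0.043 ] ext [0.056 0.078 0.074] z95 [0.0339 0.0767 0.0798]
gov top 275 cen [ 0.4818 -0.0767  0.0369] mid [ 0.4836 -0.0786  0.0428] ext [0.048 0.046 0.074] z95 [0.0379 0.0762 0.0796]
dia scene 357 cen [ 0.3673 -0.3171  0.0132] mid [ 0.3679 -0.3216  0.0135] ext [0.057 0.062 0.015] z95 [0.0132 0.0179 0.021 ]
dia top 518 cen [ 0.3685 -0.3198  0.012 ] mid [ 0.3737 -0.3197  0.013 ] ext [0.061 0.053 0.014] z95 [0.0117 0.0167 0.02  ]
cor scene 837 cen [0.4714 0.0542 0.0238] mid [0.4753 0.0561 0.0196] ext [0.064 0.065 0.027] z95 [0.0272 0.0305 0.0331]
cor top 506 cen [0.4692 0.0484 0.0267] mid [0.4759 0.0555 0.0194] ext [0.063 0.061 0.026] z95 [0.0271 0.0302 0.0326]
dish scene 2000 cen [0.6131 0.1129 0.0106] mid [0.6132 0.112  0.0126] ext [0.095 0.095 0.013] z95 [0.0105 0.0143 0.0192]
dish top 1456 cen [0.6132 0.1124 0.0095] mid [0.6128 0.1121 0.0116] ext [0.096 0.095 0.011] z95 [0.0092 0.0133 0.0171]
cup scene 1964 cen [0.6369 0.0015 0.0166] mid [0.638  0.0
[... 958 characters left out ...]
3532 0.0305 0.0238] mid [0.355  0.0296 0.02  ] ext [0.077 0.064 0.028] z95 [0.0271 0.031  0.034 ]
white top 520 cen [0.3517 0.024  0.0265] mid [0.3566 0.0269 0.0205] ext [0.074 0.062 0.027] z95 [0.0269 0.0299 0.0338]
str scene 540 cen [0.4505 0.2138 0.0266] mid [0.4461 0.2103 0.0194] ext [0.068 0.062 0.027] z95 [0.0282 0.0307 0.0327]
str top 411 cen [0.4467 0.2071 0.0258] mid [0.4467 0.2083 0.02  ] ext [0.066 0.059 0.028] z95 [0.0271 0.0302 0.0337]
pur scene 398 cen [ 0.3495 -0.2112  0.0131] mid [ 0.3427 -0.2131  0.0131] ext [0.072 0.057 0.014] z95 [0.013  0.0177 0.0199]
pur top 512 cen [ 0.3509 -0.2139  0.012 ] mid [ 0.351  -0.2135  0.0128] ext [0.051 0.053 0.013] z95 [0.0117 0.0164 0.0194]
```

View pics/c1.png

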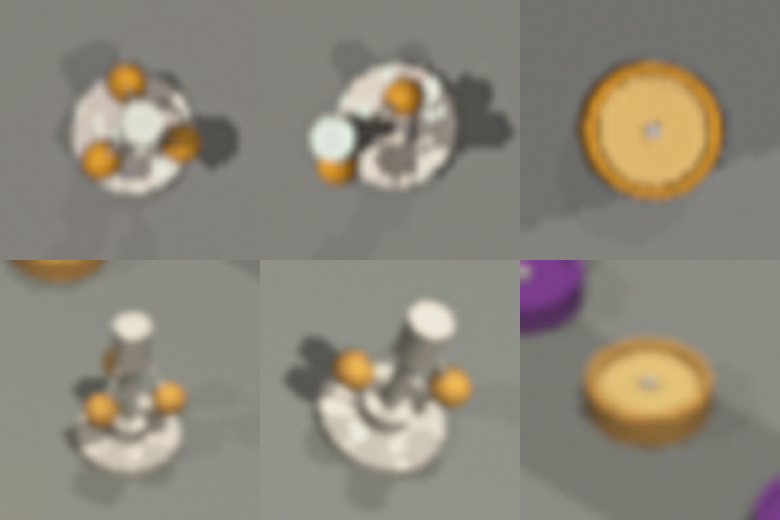

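The crop confirms three balls on the first governor and two on the second, and amber mica with a stud on the diaphragm. Next I fit the exact poses.

```bash
cat >> h.py <<'E'
def go(p,yaw):  # shift (mm, tool axes) and turn (deg about tool z) to put TCP at p, pointing down, tool x at world yaw (deg)
    s=env.read_state(); A=R.from_rotvec(s["orientation"])
    B=R.from_euler("z",yaw,degrees=True)*R.from_euler("x",180,degrees=True)
    print("t",round(s["time_s"],2),"pos",(s["ee_pos"]*1e3).round(1),"shift",(A.inv().apply(np.array(p)-s["ee_pos"])*1e3).round(1),"turn",np.degrees((A.inv()*B).as_rotvec()).round(1))
E
cat > fit.py <<'E'
from h import *
from scipy.optimize import minimize
def circ(q):
    f=lambda p:(np.hypot(q[:,0]-p[0],q[:,1]-p[1])-p[2])**2
    return minimize(lambda p:np.mean(np.minimum(f(p),9e-6)),[*((q.min(0)+q.max(0))/2)[:2],np.ptp(q[:,0])/2],method="Nelder-Mead").x
def rect(q): # min-area rectangle: centre, sides, angle
    (c,s,a)=cv2.minAreaRect((q[:,:2]*1e3).astype(np.float32)); return np.round(c,1),np.round(s,1),round(a,1)
def near(P,c,r,lo,hi=1):
    q=P.reshape(-1,3); q=q[np.hypot(q[:,0]-c[0],q[:,1]-c[1])<r]; return q[(q[:,2]>lo)&(q[:,2]<hi)]
E
python3 - <<'E'
from fit import *
for n in("scene","top"):
    P=np.load(n+"0.npz")["P"]; print(n)
    q=near(P,(.484,-.077),.04,.070); print(" collar",len(q),q.mean(0).round(4),rect(q),"zmed",np.median(q[:,2]).round(4))
    q=near(P,(.484,-.077),.04,.003,.012); print(" foot",rect(q))
    q=near(P,(.368,-.32),.036,.0125); print(" dia",q.mean(0).round(4),rect(q), circ(q).round(4))
    q=near(P,(.473,.054),.05,.023); print(" cor",rect(q))
    for k,c,z,r in(("dish",(.613,.1124),.0115,.05),("cup",(.6375,0),.026,.06)):
        q=near(P,c,r,z); x=circ(q); print(" ",k,x.round(4),"top z",np.median(q[:,2]).round(4),rect(q))
    q=near(P,(.6545,-.1125),.09,.0115,.03); 
    q=near(P,(.634,0),.25,.008,.05); q=q[abs(q[:,0]-.634)<.13];print(" caddy",rect(q))
# L fit (top face) both cameras
def L(q,w=.022,h=.03):
    def sd(p):
        a=np.radians(p[2]);d=q[:,:2]-np.array(p[:2])/1e3
        x=d[:,0]*np.cos(a)+d[:,1]*np.sin(a);y=-d[:,0]*np.sin(a)+d[:,1]*np.cos(a)
        o=np.maximum(np.maximum(abs(x),abs(y))-h,0); i=np.maximum(np.minimum(x,y)+.008,0)
        return np.mean(np.maximum(o,i)**2)*1e8
    return min((minimize(sd,[q[:,0].mean()*1e3+7,q[:,1].mean()*1e3+7,a],method="Nelder-Mead") for a in(-10,0,10,20)),key=lambda r:r.fun)
for n in("scene","top"):
    P=np.load(n+"0.npz")["P"]; q=near(P,(.473,.054),.05,.0235); r=L(q); print("L",n,r.x.round(1),r.fun)
go((.484,-.077,.16),100.4)
E
```

```text
scene
 collar 59 [ 0.482  -0.0747  0.0759] (array([481.2, -76. ]), array([19.7, 13.5]), 58.6) zmed 0.0763
 foot (array([489.8, -73.8]), array([65.9, 75.7]), 37.0)
 dia [ 0.3669 -0.3186  0.0152] (array([ 366.7, -319.1]), array([54. , 51.9]), 81.8) [ 0.3673 -0.3168  0.0239]
 cor (array([475.2,  56.1]), array([63.5, 63.6]), 1.2)
  dish [0.6134 0.1155 0.0451] top z 0.0126 (array([612.7, 114.2]), array([95.9, 96.3]), 40.6)
  cup [0.634  0.0038 0.0399] top z 0.031 (array([633.2,   2.3]), array([86.3, 83.6]), 52.7)
 caddy (array([595. ,  -4.2]), array([202.2, 357.6]), 10.0)
top
 collar 49 [ 0.4828 -0.0774  0.0749] (array([483.4, -77.5]), array([14.2, 14.2]), 89.8) zmed 0.0748
 foot (array([485.5, -83.2]), array([73.1, 59.5]), 19.9)
 dia [ 0.3691 -0.3198  0.0148] (array([ 368.9, -319.9]), array([51. , 51.5]), 0.5) [ 0.3685 -0.3198  0.0243]
 cor (array([477. ,  56.2]), array([59.4, 59.4]), 1.6)
  dish [0.6145 0.1144 0.0453] top z 0.0127 (array([614.6, 114.2]), array([94.1, 92.6]), 25.0)
  cup [0.6345 0.0009 0.0398] top z 0.0298 (array([635. ,   1.2]), array([83.6, 84.2]), 49.6)
 caddy (array([595.5,  -5.7]), array([203. , 354.9]), 10.1)
L scene [475.   57.7   3.1] 5.962117574140323
L top [476.7  56.4   2.5] 0.0
t 0.1 pos [ 231.6 -606.8  221.6] shift [ 424.8 -404.8   62.2] turn [ -0.1  -0.1 -79.5]
```

```bash
python3 -m pendant '[[1,424,-405,60,0,0,-79],[1,424,-405,60,0,0,-79],[1,424,-405,60,0,0,-79],[1,424,-405,60,0,0,-79],[1,424,-405,60,0,0,-79],[1,424,-405,60,0,0,-79],[1,424,-405,60,0,0,-79],[1,424,-405,60,0,0,-79],[1,424,-405,60,0,0,-79],[1,424,-405,60,0,0,-79],[1,424,-405,60,0,0,-79],[1,424,-405,60,0,0,-79]]' && python3 -c "
from h import *
go((.4823,-.0765,.16),100.2)"
```

```text
time_s: 1.1
ee_pos: [0.4454, -0.1561, 0.1714]
orientation: [2.015, 2.41, -0.001]
wrist_force: [1.0, -0.6, 0.1]
finger_gap: 0.997
finger_force: 0.0
t 1.1 pos [ 445.4 -156.1  171.4] shift [71.8 50.4 11.3] turn [-0.  0. -0.]
```

```bash
python3 -m pendant '[[1,72,50,11,0,0,0],[1,72,50,11,0,0,0],[1,72,50,11,0,0,0],[1,72,50,11,0,0,0],[1,72,50,11,0,0,0]]' && python3 -c "
from h import *
go((.4823,-.0765,.049),100.2)
im,d,P=cloud('scene');cv2.imwrite('pics/s1.png',im[120:300,230:470].repeat(3,0).repeat(3,1))"
```

```text
time_s: 1.52
ee_pos: [0.4817, -0.079, 0.1603]
orientation: [-2.02, -2.405, 0.002]
wrist_force: [-0.7, -0.4, -0.7]
finger_gap: 1.001
finger_force: 0.0
t 1.52 pos [481.7 -79.  160.3] shift [  2.3   1.1 111.3] turn [-0.1  0.  -0.3]
```

View pics/s1.png

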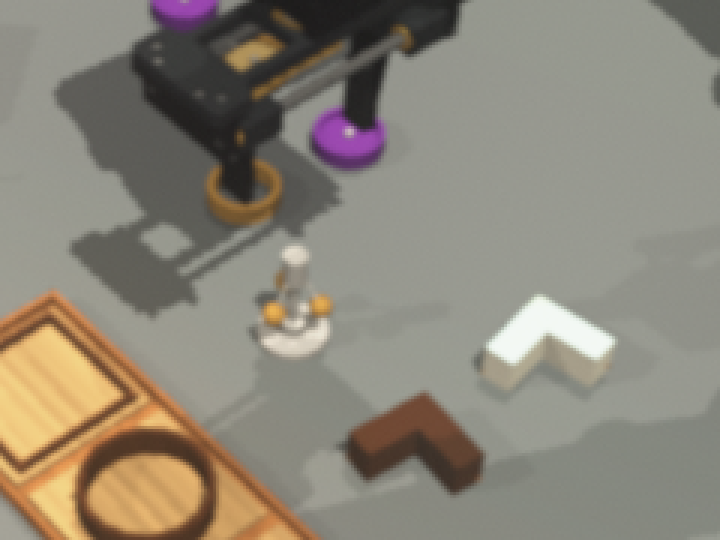

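The view shows the open fingers above the ring and purple disc in perspective, lined up over the governor with the closing line along x. Next I descend.

```bash
python3 -m pendant '[[1,1,1,40,0,0,0],[1,1,1,80,0,0,0],[1,1,1,105,0,0,0],[1,1,1,111,0,0,0],[1,1,1,111,0,0,0],[1,1,1,111,0,0,0]]' && python3 -c "
from h import *
go((.4823,-.0765,.049),100.2)"
```

```text
time_s: 2.07
ee_pos: [0.4836, -0.0786, 0.0507]
orientation: [2.023, 2.402, 0.0]
wrist_force: [0.4, 1.0, 0.5]
finger_gap: 1.002
finger_force: 0.0
t 2.07 pos [483.6 -78.6  50.7] shift [ 2.3 -0.9  1.7] turn [ 0.1  0.  -0.4]
```

```bash
python3 -m pendant '[[1,2,0,1,0,0,0],[0,2,0,1,0,0,0],[0,2,0,1,0,0,0],[0,2,0,1,0,0,0],[0,2,0,1,0,0,0],[0,2,0,1,0,0,0],[0,2,0,1,0,0,0],[0,2,0,1,0,0,0],[0,2,0,1,0,0,0],[0,2,0,1,0,0,0],[0,2,0,1,0,0,0],[0,2,0,1,0,0,0]]'; python3 -c "
from h import *
go((.4823,-.0765,.049),100.2)"
```

```text
time_s: 3.07
ee_pos: [0.4826, -0.0753, 0.0486]
orientation: [2.021, 2.405, -0.0]
wrist_force: [-1.0, -0.4, -0.4]
finger_gap: 0.252
finger_force: 0.0
t 3.07 pos [482.6 -75.3  48.6] shift [-1.1 -0.5 -0.4] turn [-0.   0.  -0.3]
```

```bash
python3 -m pendant '[[0,0,0,0,0,0,0],[0,0,0,0,0,0,0],[0,0,0,0,0,0,0],[0,0,0,0,0,0,0]]'; python3 -c "
from h import *
go((.4823,-.0765,.049),100.2)
im,d,P=cloud('top');cv2.imwrite('pics/t1.png',im[180:300,250:410].repeat(4,0).repeat(4,1))"
```

```text
time_s: 3.4
ee_pos: [0.4824, -0.0754, 0.0485]
orientation: [-2.021, -2.405, 0.001]
wrist_force: [-0.1, 0.0, -0.7]
finger_gap: 0.171
finger_force: 30.0
t 3.4 pos [482.4 -75.4  48.5] shift [-1.1 -0.3 -0.5] turn [-0.   0.  -0.3]
```

```bash
python3 -m pendant '[[0,0,0,-20,0,0,0],[0,0,0,-55,0,0,0],[0,0,0,-80,0,0,0],[0,0,0,-85,0,0,0],[0,0,0,-85,0,0,0]]'; python3 -c "
from h import *
go((.6342,.0022,.134),100.2)"
```

```text
time_s: 3.87
ee_pos: [0.4841, -0.0756, 0.1354]
orientation: [2.019, 2.402, 0.002]
wrist_force: [-0.6, 0.4, -2.6]
finger_gap: 0.175
finger_force: 30.0
t 3.87 pos [484.1 -75.6 135.4] shift [ 50.9 161.2   1.9] turn [ 0.2  0.1 -0.3]
```

```bash
python3 -m pendant '[[0,8,25,0,0,0,0],[0,18,57,0,0,0,0],[0,29,92,0,0,0,0],[0,40,125,0,0,0,0],[0,47,150,0,0,0,0],[0,51,161,0,0,0,0],[0,51,161,0,0,0,0],[0,51,161,0,0,0,0]]'; python3 -c "
from h import *
go((.6342,.0022,.0585),100.2)
im,d,P=cloud('scene');cv2.imwrite('pics/s2.png',im[120:320,200:440].repeat(3,0).repeat(3,1))"
```

```text
time_s: 4.53
ee_pos: [0.6312, 0.0033, 0.131]
orientation: [-2.017, -2.403, 0.003]
wrist_force: [-0.1, -0.1, -1.0]
finger_gap: 0.173
finger_force: 30.0
t 4.53 pos [631.2   3.3 131. ] shift [-1.7  3.  72.5] turn [-0.2 -0.1 -0.2]
```

View pics/s2.png

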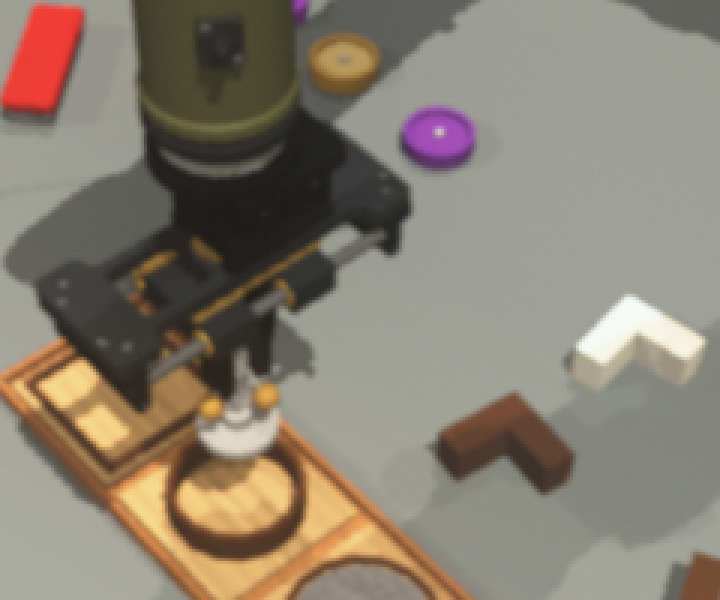

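The governor hangs upright in the grip, above the cup (crop pixel 235,500). I lower it.

```bash
python3 -m pendant '[[0,-1,3,25,0,0,0],[0,-1,3,50,0,0,0],[0,-1,3,64,0,0,0],[0,-1,3,68,0,0,0],[0,-1,3,68,0,0,0],[0,-1,3,68,0,0,0]]'; python3 -c "
from h import *
go((.6342,.0022,.0585),100.2)
im,d,P=cloud('scene')
from fit import *
q=near(P,(.634,.002),.06,.014,.045);im2=im[200:320,210:350].repeat(4,0).repeat(4,1);cv2.imwrite('pics/s3.png',im2)"
```

```text
time_s: 5.08
ee_pos: [0.6358, 0.0018, 0.0664]
orientation: [2.021, 2.404, 0.0]
wrist_force: [0.5, -0.5, -1.6]
finger_gap: 0.174
finger_force: 30.0
t 5.08 pos [635.8   1.8  66.4] shift [ 0.6 -1.5  7.9] turn [ 0.   0.  -0.3]
```

```bash
python3 -m pendant '[[0,0,-1,2,0,0,0],[0,0,-1,4,0,0,0],[0,0,-1,5,0,0,0],[0,0,-1,5,0,0,0],[0,0,-1,5,0,0,0]]'; python3 -c "
from h import *
go((.6342,.0022,.0575),100.2)"
```

```text
time_s: 5.55
ee_pos: [0.6347, 0.002, 0.0607]
orientation: [2.021, 2.405, -0.0]
wrist_force: [0.2, -0.2, -0.5]
finger_gap: 0.17
finger_force: 30.0
t 5.55 pos [634.7   2.   60.7] shift [ 0.3 -0.4  3.2] turn [ 0.   0.  -0.3]
```

View pics/s3.png

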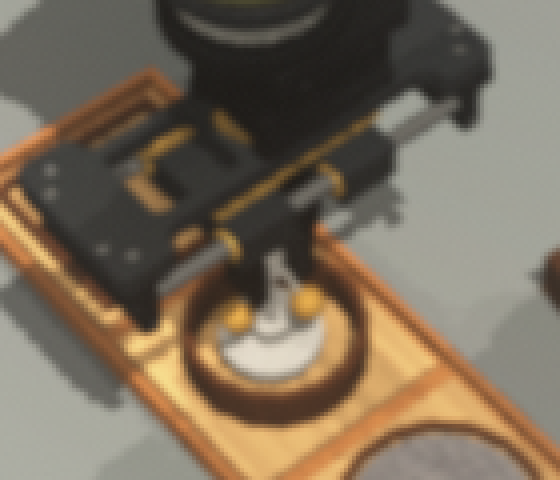

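The governor is inside the cup and about central. I go down the last millimetres and watch the force.

```bash
python3 -m pendant '[[0,0,0,1,0,0,0],[0,0,0,2,0,0,0],[0,0,0,3,0,0,0],[0,0,0,3,0,0,0]]'
```

```text
time_s: 5.88
ee_pos: [0.6346, 0.002, 0.0576]
orientation: [2.021, 2.405, -0.0]
wrist_force: [-0.3, -0.3, -2.3]
finger_gap: 0.172
finger_force: 30.0
```

```bash
python3 -m pendant '[[0,0,0,0.5,0,0,0],[0,0,0,1,0,0,0],[0,0,0,1,0,0,0],[0,0,0,1,0,0,0]]'
```

```text
time_s: 6.22
ee_pos: [0.6348, 0.002, 0.0576]
orientation: [2.021, 2.404, -0.0]
wrist_force: [-1.8, -1.8, 4.8]
finger_gap: 0.178
finger_force: 30.0
```

In contact. I open the fingers and retreat.

```bash
python3 -m pendant '[[0.3,0,0,1,0,0,0],[0.5,0,0,1,0,0,0],[0.7,0,0,1,0,0,0],[1,0,0,1,0,0,0],[1,0,0,1,0,0,0],[1,0,0,1,0,0,0],[1,0,0,-15,0,0,0],[1,0,0,-50,0,0,0],[1,0,0,-80,0,0,0],[1,0,0,-80,0,0,0]]'; python3 -c "
from fit import *
go((.3679,-.3194,.135),100.2)"
```

```text
time_s: 7.05
ee_pos: [0.6386, 0.0028, 0.1434]
orientation: [2.016, 2.399, 0.011]
wrist_force: [1.1, 0.7, 1.0]
finger_gap: 0.848
finger_force: 0.0
t 7.05 pos [638.6   2.8 143.4] shift [-270.8 -322.2    5.6] turn [ 0.6  0.1 -0.3]
```

```bash
python3 -m pendant '[[1,-13,-16,4,0,0,0],[1,-35,-42,4,0,0,0],[1,-271,-322,4,0,0,0],[1,-271,-322,4,0,0,0],[1,-271,-322,4,0,0,0],[1,-271,-322,4,0,0,0],[1,-271,-322,4,0,0,0],[1,-271,-322,4,0,0,0],[1,-271,-322,4,0,0,0],[1,-271,-322,4,0,0,0],[1,-271,-322,4,0,0,0],[1,-271,-322,4,0,0,0]]'; python3 -c "
from fit import *
go((.3679,-.3194,.006),100.2)
for n in('scene','top'):
  im,d,P=cloud(n)
  cv2.imwrite('pics/%s4.png'%n,(im[200:320,210:350] if n=='scene' else im[120:300,220:500]).repeat(3,0).repeat(3,1)[:600,:800])
  q=near(P,(.634,.002),.05,.070); print(n,'collar',q.mean(0).round(4),rect(q),len(q))
  q=near(P,(.634,.002),.07,.026,.037); print(' cup',circ(q).round(4))"
```

```text
time_s: 8.05
ee_pos: [0.3582, -0.3268, 0.1325]
orientation: [2.035, 2.394, -0.006]
wrist_force: [-0.6, -0.7, -0.7]
finger_gap: 0.994
finger_force: 0.0
t 8.05 pos [ 358.2 -326.8  132.5] shift [  6.   11.1 126.5] turn [-0.2  0.2 -0.9]
scene collar [0.635  0.003  0.0818] (array([634.1,   0.9]), array([19.1, 14.4]), 60.3) 100
 cup [0.6338 0.0035 0.0398]
top collar [ 6.334e-01 -5.000e-04  8.270e-02] (array([ 6.339e+02, -6.000e-01]), array([14.7, 14.6]), 6.2) 60
 cup [0.6345 0.0008 0.0398]
```

View pics/top4.png

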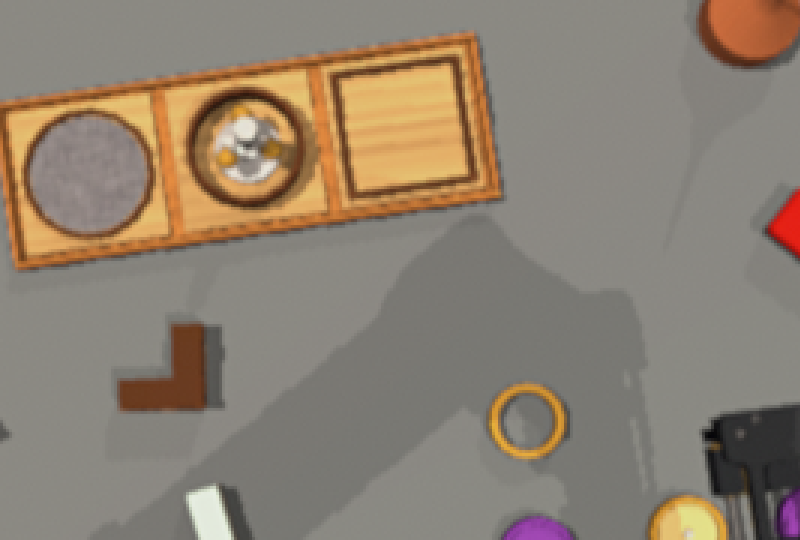

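The governor stands upright, about 1 mm from the cup's centre. Next is the diaphragm.

```bash
python3 -m pendant '[[1,0,0,20,0,0,0],[1,0,0,30,0,0,0],[1,0,0,40,0,0,0],[1,0,0,40,0,0,0],[1,0,0,40,0,0,0],[1,0,0,40,0,0,0]]'; python3 -c "
from fit import *
go((.3679,-.3194,.006),100.2)"
```

```text
time_s: 8.65
ee_pos: [0.3647, -0.3201, 0.093]
orientation: [2.02, 2.406, 0.0]
wrist_force: [-0.5, 0.1, -0.6]
finger_gap: 0.999
finger_force: 0.0
t 8.65 pos [ 364.7 -320.1   93. ] shift [ 0.2  3.3 87. ] turn [ 0.   0.  -0.2]
```

```bash
python3 -m pendant '[[1,0,3,25,0,0,0],[1,0,3,55,0,0,0],[1,0,3,77,0,0,0],[1,0,3,84,0,0,0],[1,0,3,86,0,0,0],[1,0,3,87,0,0,0],[1,0,3,87,0,0,0],[1,0,3,87,0,0,0]]'; python3 -c "
from fit import *
go((.3679,-.3194,.006),100.2)"
```

```text
time_s: 9.32
ee_pos: [0.368, -0.3208, 0.0072]
orientation: [2.02, 2.403, -0.001]
wrist_force: [-0.5, 0.1, 0.4]
finger_gap: 1.002
finger_force: 0.0
t 9.32 pos [ 368.  -320.8    7.2] shift [1.4 0.2 1.2] turn [ 0.1  0.1 -0.3]
```

```bash
python3 -m pendant '[[1,1,0,1,0,0,0],[1,1,0,1,0,0,0],[0,1,0,1,0,0,0],[0,1,0,1,0,0,0],[0,1,0,1,0,0,0],[0,1,0,1,0,0,0],[0,1,0,1,0,0,0],[0,1,0,1,0,0,0],[0,1,0,1,0,0,0],[0,1,0,1,0,0,0]]'
```

```text
time_s: 10.15
ee_pos: [0.3668, -0.3189, 0.0046]
orientation: [-2.021, -2.405, 0.0]
wrist_force: [0.2, -0.2, 0.3]
finger_gap: 0.613
finger_force: 30.0
```

```bash
python3 -m pendant '[[0.75,0,0,0,0,0,0],[0.75,0,0,0,0,0,0],[0.75,0,0,-3.5,0,0,0],[0.75,0,0,-3.5,0,0,0],[0.75,0,0,-3.5,0,0,0],[0,0,0,-3.5,0,0,0],[0,0,0,-3.5,0,0,0],[0,0,0,-3.5,0,0,0],[0,0,0,-3.5,0,0,0],[0,0,0,-3.5,0,0,0],[0,0,0,-3.5,0,0,0]]'
```

```text
time_s: 11.07
ee_pos: [0.3668, -0.3189, 0.0081]
orientation: [-2.021, -2.405, 0.0]
wrist_force: [0.5, -0.1, 0.2]
finger_gap: 0.611
finger_force: 30.0
```

```bash
python3 -m pendant '[[0,0,0,-10,0,0,0],[0,0,0,-40,0,0,0],[0,0,0,-80,0,0,0],[0,0,0,-115,0,0,0],[0,0,0,-135,0,0,0],[0,0,0,-142,0,0,0],[0,0,0,-142,0,0,0]]'; python3 -c "
from fit import *
go((.6138,.1146,.15),100.2)"
```

```text
time_s: 11.65
ee_pos: [0.3678, -0.3198, 0.1525]
orientation: [2.019, 2.402, -0.001]
wrist_force: [-0.0, -1.6, -0.6]
finger_gap: 0.609
finger_force: 30.0
t 11.65 pos [ 367.8 -319.8  152.5] shift [385.6 317.    1.6] turn [ 0.1  0.2 -0.3]
```

```bash
python3 -m pendant '[[0,12,10,0,0,0,0],[0,36,30,0,0,0,0],[0,68,56,0,0,0,0],[0,100,82,0,0,0,0],[0,132,108,0,0,0,0],[0,164,135,0,0,0,0],[0,196,161,0,0,0,0],[0,228,187,0,0,0,0],[0,260,214,0,0,0,0],[0,292,240,0,0,0,0],[0,324,266,0,0,0,0],[0,352,290,0,0,0,0]]'; python3 -c "
from fit import *
go((.6138,.1146,.15),100.2)"
```

```text
time_s: 12.65
ee_pos: [0.5913, 0.0804, 0.1478]
orientation: [-2.018, -2.404, 0.002]
wrist_force: [0.1, -0.5, -0.4]
finger_gap: 0.61
finger_force: 30.0
t 12.65 pos [591.3  80.4 147.8] shift [29.8 28.1 -2.2] turn [-0.2 -0.1 -0.2]
```

```bash
python3 -m pendant '[[0,18,16,0,0,0,0],[0,28,25,0,0,0,0],[0,32,27,0,0,0,0],[0,32,27,0,0,0,0],[0,32,27,0,0,0,0],[0,32,27,0,0,0,0]]'; python3 -c "
from fit import *
go((.6138,.1146,.025),100.2)
im,d,P=cloud('scene');cv2.imwrite('pics/s5.png',im[160:400,240:480].repeat(2,0).repeat(2,1))
q=near(P,(.614,.115),.06,.13,.17);print(rect(q),len(q))"
```

```text
time_s: 13.15
ee_pos: [0.6124, 0.112, 0.1493]
orientation: [-2.024, -2.403, 0.003]
wrist_force: [-0.3, -0.6, -1.0]
finger_gap: 0.608
finger_force: 30.0
t 13.15 pos [612.4 112.  149.3] shift [  2.5   2.1 124.3] turn [-0.1  0.1 -0.4]
(array([613., 117.]), array([68.6, 44.3]), 26.3) 679
```

View pics/s5.png

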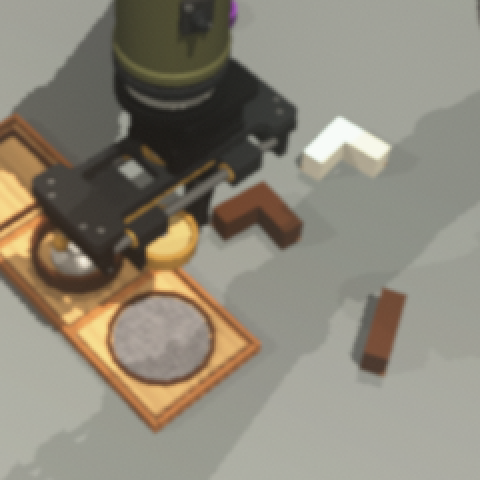

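The disc hangs level in the grip, with the dish below (crop 162,338). I lower it.

```bash
python3 -m pendant '[[0,1,1,25,0,0,0],[0,2,2,60,0,0,0],[0,2,2,95,0,0,0],[0,2,2,115,0,0,0],[0,2,2,122,0,0,0],[0,2,2,124,0,0,0],[0,2,2,124,0,0,0],[0,2,2,124,0,0,0]]'; python3 -c "
from fit import *
go((.6138,.1146,.018),100.2)"
```

```text
time_s: 13.87
ee_pos: [0.6161, 0.1162, 0.0281]
orientation: [2.021, 2.403, 0.003]
wrist_force: [0.2, -0.6, 0.3]
finger_gap: 0.607
finger_force: 30.0
t 13.87 pos [616.1 116.2  28.1] shift [-1.2 -2.6 10.1] turn [ 0.2  0.  -0.3]
```

```bash
python3 -m pendant '[[0,-1,-1,3,0,0,0],[0,-1,-1,5,0,0,0],[0,-1,-1,6,0,0,0],[0,-1,-1,6,0,0,0],[0,-1,-1,6,0,0,0]]'; python3 -c "
from fit import *
go((.6138,.1146,.017),100.2)"
```

```text
time_s: 14.28
ee_pos: [0.6139, 0.1151, 0.0203]
orientation: [2.021, 2.405, 0.0]
wrist_force: [-0.6, 0.4, -1.1]
finger_gap: 0.607
finger_force: 30.0
t 14.28 pos [613.9 115.1  20.3] shift [-0.5 -0.2  3.3] turn [ 0.   0.  -0.3]
```

```bash
python3 -m pendant '[[0,0,0,1,0,0,0],[0,0,0,2,0,0,0],[0,0,0,2.5,0,0,0],[0,0,0,2.5,0,0,0]]'
```

```text
time_s: 14.62
ee_pos: [0.6137, 0.115, 0.0174]
orientation: [-2.021, -2.405, 0.001]
wrist_force: [0.1, 0.6, 0.4]
finger_gap: 0.611
finger_force: 30.0
```

```bash
python3 -m pendant '[[0.7,0,0,0,0,0,0],[0.8,0,0,0,0,0,0],[1,0,0,0,0,0,0],[1,0,0,0,0,0,0],[1,0,0,0,0,0,0],[1,0,0,-10,0,0,0],[1,0,0,-40,0,0,0],[1,0,0,-80,0,0,0],[1,0,0,-110,0,0,0],[1,0,0,-120,0,0,0],[1,0,0,-120,0,0,0]]'; python3 -c "
from fit import *
a=np.radians(2); c=np.array([.476,.0562]); g=c+R.from_euler('z',2,degrees=True).as_matrix()[:2,:2]@np.array([-.019,.015]);print(g)
go((*g,.13),92.2)"
```

```text
time_s: 15.53
ee_pos: [0.6161, 0.1159, 0.142]
orientation: [2.018, 2.401, 0.008]
wrist_force: [0.5, 0.4, 0.3]
finger_gap: 1.001
finger_force: 0.0
[0.45648808 0.07052777]
t 15.53 pos [616.1 115.9 142. ] shift [ -17.3 -165.2   10.9] turn [0.4 0.  7.7]
```

```bash
python3 -m pendant '[[1,-3,-20,5,0,0,2],[1,-7,-55,10,0,0,5],[1,-11,-95,10,0,0,8],[1,-15,-132,10,0,0,8],[1,-17,-157,10,0,0,8],[1,-17,-165,10,0,0,8],[1,-17,-165,10,0,0,8],[1,-17,-165,10,0,0,8]]'; python3 -c "
from fit import *
go((.4565,.0705,.009),92)
for n in('scene','top'):
  im,d,P=cloud(n)
  if n=='top': cv2.imwrite('pics/t6.png',im[120:260,210:370].repeat(4,0).repeat(4,1))
  q=near(P,(.614,.1146),.04,.014); print(n,'dia',rect(q),np.percentile(q[:,2],[10,50,90]).round(4))
  q=near(P,(.614,.1146),.055,.0112,.016); q=q[np.hypot(q[:,0]-.614,q[:,1]-.1146)>.037];print(' dish',circ(q).round(4))
"
```

```text
time_s: 16.2
ee_pos: [0.4546, 0.0696, 0.1274]
orientation: [2.184, 2.257, 0.0]
wrist_force: [1.0, 0.8, 0.2]
finger_gap: 0.995
finger_force: 0.0
t 16.2 pos [454.6  69.6 127.4] shift [  0.9   1.8 118.4] turn [ 0.   0.  -0.1]
scene dia (array([617.3, 111.1]), array([56.6, 64.1]), 33.7) [0.0187 0.0219 0.0258]
 dish [0.6134 0.1156 0.0453]
top dia (array([614.1, 113. ]), array([52.4, 52.9]), 47.0) [0.0175 0.0208 0.0248]
 dish [0.6144 0.1144 0.0451]
```

View pics/t6.png

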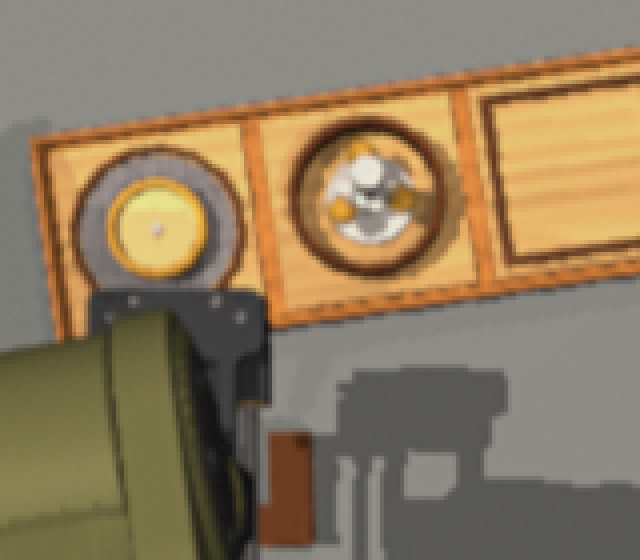

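The diaphragm lies flat and mica up, about 1.5 mm from the dish's centre, and the governor hasn't moved. Next I descend on the corner's leg.

```bash
python3 -m pendant '[[1,1,1,20,0,0,0],[1,1,1,55,0,0,0],[1,1,1,90,0,0,0],[1,1,1,110,0,0,0],[1,1,1,116,0,0,0],[1,1,1,118,0,0,0],[1,1,1,118,0,0,0],[1,1,1,118,0,0,0]]'; python3 -c "
from fit import *
go((.4565,.0705,.009),92)"
```

```text
time_s: 16.97
ee_pos: [0.4568, 0.0716, 0.0108]
orientation: [2.183, 2.257, 0.003]
wrist_force: [0.5, 0.1, 0.2]
finger_gap: 1.002
finger_force: 0.0
t 16.97 pos [456.8  71.6  10.8] shift [-1.  -0.3  1.8] turn [ 0.1 -0.  -0.1]
```

```bash
python3 -m pendant '[[0.6,0,0,1,0,0,0],[0.3,0,0,1,0,0,0],[0,0,0,1,0,0,0],[0,0,0,1,0,0,0],[0,0,0,1,0,0,0],[0,0,0,1,0,0,0],[0,0,0,1,0,0,0],[0,0,0,1,0,0,0],[0,0,0,1,0,0,0],[0,0,0,1,0,0,0],[0,0,0,1,0,0,0],[0,0,0,1,0,0,0]]';python3 -m pendant '[[0,0,0,0,0,0,0],[0,0,0,0,0,0,0],[0,0,0,0,0,0,0]]'
```

```text
time_s: 17.97
ee_pos: [0.4552, 0.071, 0.0086]
orientation: [-2.184, -2.258, 0.0]
wrist_force: [0.9, 0.0, -0.8]
finger_gap: 0.251
finger_force: 29.7
time_s: 18.22
ee_pos: [0.4552, 0.071, 0.0086]
orientation: [2.184, 2.258, -0.0]
wrist_force: [-0.3, -0.1, -0.6]
finger_gap: 0.25
finger_force: 29.7
```

```bash
python3 -m pendant '[[0,0,0,-15,0,0,0],[0,0,0,-50,0,0,0],[0,0,0,-90,0,0,0],[0,0,0,-115,0,0,0],[0,0,0,-130,0,0,0],[0,0,0,-132,0,0,0],[0,0,0,-132,0,0,0]]'; python3 - <<'E'
from fit import *
for n in("scene","top"):
    Z=np.load(n+"0.npz");P=Z["P"];im=Z["im"].astype(int)
    m=(im.sum(-1)<230)&(np.hypot(P[...,0]-.6545,P[...,1]+.1125)<.075)&(abs(P[...,2]-.012)<.012)
    print(n,m.sum(),rect(P[m]),P[m].mean(0).round(4))
    im8=Z["im"]; hue=cv2.cvtColor(im8,cv2.COLOR_BGR2HSV)
    q=P.reshape(-1,3); w=R.from_euler("z",-10.1,degrees=True).apply(q-[.634,.001,0])
    k=(abs(w[:,0])<.09)&(abs(w[:,1])<.2)&(q[:,2]>.0085)&(q[:,2]<.02); print(" caddy",rect(q[k]))
s=env.read_state()
for n in("scene","top"):
    im,d,P=cloud(n); np.savez(n+"7.npz",im=im,P=P)
    q=near(P,(.476,.056),.07,.12,.16); print(n,len(q),rect(q))
go((.6334,-.1001,.14),100.1)
E
```

```text
time_s: 18.8
ee_pos: [0.4556, 0.0708, 0.1411]
orientation: [2.183, 2.256, 0.001]
wrist_force: [-0.0, -0.2, -1.2]
finger_gap: 0.248
finger_force: 29.7
scene 116 (array([ 654.7, -110.3]), array([90.1, 97.2]), 9.9) [ 0.6463 -0.1095  0.0142]
 caddy (array([633.5,   2.6]), array([124.2, 357.4]), 10.1)
top 269 (array([649.8, -98.7]), array([119.5, 119.5]), 10.3) [ 0.6567 -0.1114  0.0117]
 caddy (array([634.7,   1.3]), array([123. , 354.8]), 10.1)
scene 329 (array([475.4,  60.9]), array([30.8, 87.4]), 43.2)
top 266 (array([475.4,  34.5]), array([59.1, 17.6]), 2.2)
t 18.9 pos [454.2  70.8 139.2] shift [-176.7  173.5   -1.2] turn [-0.1 -0.  -8.2]
```

```bash
python3 -m pendant '[[0,-10,10,0,0,0,-1],[0,-32,31,0,0,0,-2],[0,-60,59,0,0,0,-4],[0,-88,86,0,0,0,-5],[0,-116,114,0,0,0,-6],[0,-144,141,0,0,0,-7],[0,-164,161,0,0,0,-8],[0,-174,171,0,0,0,-8],[0,-176,173,0,0,0,-8.2],[0,-176,173,0,0,0,-8.2],[0,-176,173,0,0,0,-8.2],[0,-176,173,0,0,0,-8.2]]'; python3 - <<'E'
from fit import *
go((.6328,-.0992,.035),100.1)
im,d,P=cloud("top");q=near(P,(.654,-.112),.07,.12,.16); print(len(q),rect(q))
im,d,P=cloud("scene");q=near(P,(.654,-.112),.07,.12,.16); print(len(q),rect(q))
cv2.imwrite('pics/s8.png',im[120:320,160:400].repeat(3,0).repeat(3,1))
E
```

```text
time_s: 19.9
ee_pos: [0.6329, -0.0972, 0.14]
orientation: [-2.013, -2.41, 0.001]
wrist_force: [-0.5, -0.1, -0.2]
finger_gap: 0.253
finger_force: 29.7
t 19.9 pos [632.9 -97.2 140. ] shift [ -2.1  -0.3 105. ] turn [-0.1 -0.1  0.1]
0 (array([0., 0.]), array([0., 0.]), 0.0)
474 (array([ 648.3, -102.5]), array([40. , 75.1]), 48.5)
```

View pics/s8.png

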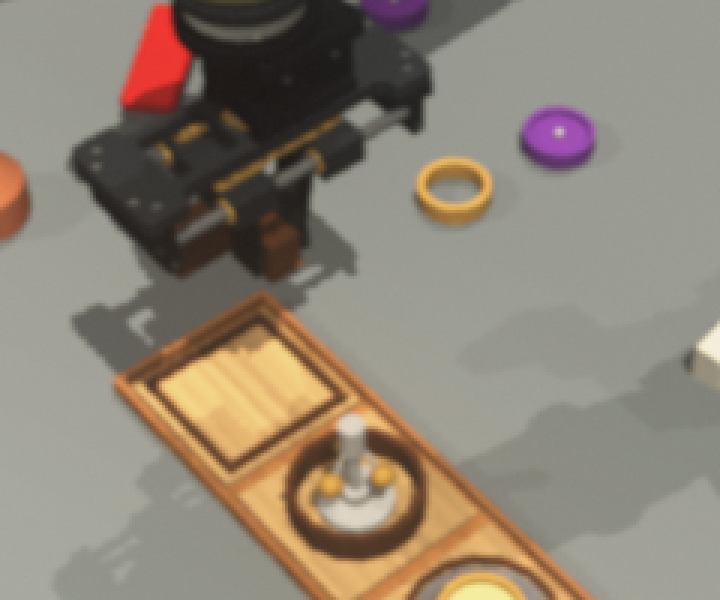

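The corner is held level above the square frame (crop 245,390), and the governor is still upright. I lower it.

```bash
python3 -m pendant '[[0,-1.5,0,20,0,0,0],[0,-1.5,0,50,0,0,0],[0,-1.5,0,80,0,0,0],[0,-1.5,0,100,0,0,0],[0,-1.5,0,110,0,0,0],[0,-1.5,0,112,0,0,0],[0,-1.5,0,112,0,0,0],[0,-1.5,0,112,0,0,0],[0,-1.5,0,112,0,0,0]]'; python3 - <<'E'
from fit import *
go((.6328,-.0992,.018),100.1)
for n in("scene","top"):
  im,d,P=cloud(n); q=near(P,(.654,-.112),.07,.040,.058); print(n,len(q),rect(q))
cv2.imwrite('pics/t9.png',im[110:230,300:440].repeat(4,0).repeat(4,1))
E
```

```text
time_s: 20.75
ee_pos: [0.6356, -0.1006, 0.0306]
orientation: [2.015, 2.406, 0.002]
wrist_force: [0.2, -0.6, -1.1]
finger_gap: 0.25
finger_force: 29.7
t 20.75 pos [ 635.6 -100.6   30.6] shift [ 1.9 -2.6 12.6] turn [0.2 0.1 0. ]
scene 237 (array([ 649.3, -103. ]), array([32.7, 71.6]), 52.6)
top 0 (array([0., 0.]), array([0., 0.]), 0.0)
```

Still settling, so I continue to 3 mm above the floor and re-read.

```bash
python3 -m pendant '[[0,1,-1,3,0,0,0],[0,1,-1,6,0,0,0],[0,1,-1,8,0,0,0],[0,1,-1,8,0,0,0],[0,1,-1,8,0,0,0],[0,1,-1,8,0,0,0]]'; python3 -c "
from fit import *
go((.6328,-.0992,.018),100.1)"
```

```text
time_s: 21.35
ee_pos: [0.633, -0.0998, 0.0205]
orientation: [-2.017, -2.408, 0.0]
wrist_force: [0.5, -0.4, -0.3]
finger_gap: 0.25
finger_force: 29.7
t 21.35 pos [633.  -99.8  20.5] shift [ 0.7 -0.1  2.5] turn [-0. -0. -0.]
```

```bash
python3 -m pendant '[[0,0.5,0,1,0,0,0],[0,0.5,0,2,0,0,0],[0,0.5,0,2.7,0,0,0],[0,0.5,0,2.7,0,0,0]]'
```

```text
time_s: 21.68
ee_pos: [0.6329, -0.0993, 0.0178]
orientation: [-2.017, -2.408, 0.0]
wrist_force: [0.1, -0.4, -0.6]
finger_gap: 0.252
finger_force: 29.7
```

```bash
python3 -m pendant '[[0,0,0,0.4,0,0,0],[0,0,0,0.7,0,0,0],[0,0,0,0.7,0,0,0]]'
```

```text
time_s: 21.93
ee_pos: [0.633, -0.0993, 0.0177]
orientation: [2.017, 2.408, -0.0]
wrist_force: [-1.3, 0.5, 3.0]
finger_gap: 0.251
finger_force: 29.7
```

In contact. I open, rise and move clear.

```bash
python3 -m pendant '[[0.35,0,0,0,0,0,0],[0.5,0,0,0,0,0,0],[0.7,0,0,0,0,0,0],[0.7,0,0,0,0,0,0],[0.7,0,0,0,0,0,0],[0.7,0,0,-12,0,0,0],[0.7,0,0,-45,0,0,0],[0.7,0,0,-85,0,0,0],[0.7,0,0,-120,0,0,0],[0.7,0,0,-140,0,0,0],[0.7,0,0,-150,0,0,0]]' && python3 -m pendant '[[0.7,-15,-10,0,0,0,0],[0.7,-50,-35,0,0,0,0],[0.7,-80,-60,0,0,0,0],[0.7,-110,-85,0,0,0,0],[0.7,-140,-110,0,0,0,0],[0.7,-170,-130,0,0,0,0],[0.7,-185,-140,0,0,0,0],[0.7,-185,-140,0,0,0,0],[0.7,-185,-140,0,0,0,0]]'; python3 - <<'E'
from fit import *
for n in("scene","top"):
  im,d,P=cloud(n); q=near(P,(.654,-.112),.05,.030,.045); print(n,"cor",len(q),rect(q),np.percentile(q[:,2],[5,50,95]).round(4))
  q=near(P,(.634,.002),.03,.078); print(" collar",rect(q)); q=near(P,(.614,.1146),.035,.018); print(" dia",rect(q))
  q=P.reshape(-1,3); w=R.from_euler("z",-10.1,degrees=True).apply(q-[.634,.001,0])
  k=(abs(w[:,0])<.09)&(abs(w[:,1])<.2)&(q[:,2]>.0085)&(q[:,2]<.02); print(" caddy",rect(q[k]))
  if n=="scene": s=im[200:380,190:390]
cv2.imwrite('pics/f.png',np.vstack([cv2.resize(im[120:220,210:400],(684,360),interpolation=2),]))
cv2.imwrite('pics/fs.png',cv2.resize(s,(600,540)))
E
```

```text
time_s: 22.85
ee_pos: [0.6351, -0.0991, 0.1724]
orientation: [2.013, 2.404, 0.005]
wrist_force: [-0.2, -0.2, -0.3]
finger_gap: 0.694
finger_force: 0.0
time_s: 23.6
ee_pos: [0.5264, -0.3072, 0.1665]
orientation: [-2.02, -2.404, 0.0]
wrist_force: [0.3, -0.0, -0.5]
finger_gap: 0.696
finger_force: 0.0
scene cor 564 (array([ 653.7, -109.9]), array([61.6, 62.9]), 11.2) [0.0319 0.0373 0.0399]
 collar (array([634.1,   1.1]), array([14.9, 16.6]), 2.0)
 dia (array([613.1, 114.9]), array([54.4, 53.1]), 0.7)
 caddy (array([634. ,   1.9]), array([124.6, 357.4]), 10.2)
top cor 499 (array([ 654.8, -110.8]), array([60., 60.]), 11.5) [0.0328 0.0361 0.0391]
 collar (array([634.2,  -0.8]), array([13.8, 14. ]), 2.1)
 dia (array([614.5, 112.4]), array([51.7, 51.9]), 3.4)
 caddy (array([635. ,   1.4]), array([123.2, 354.5]), 10.1)
```

View pics/f.png

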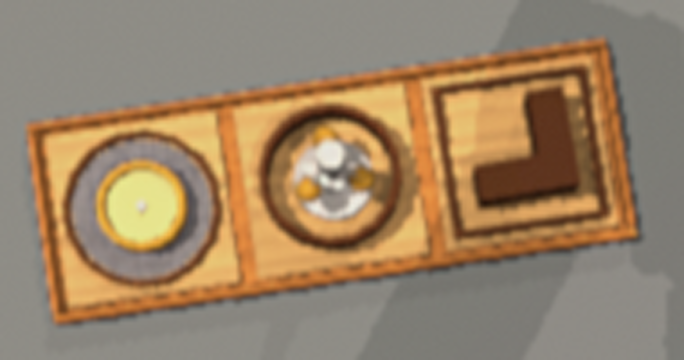

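View pics/fs.png

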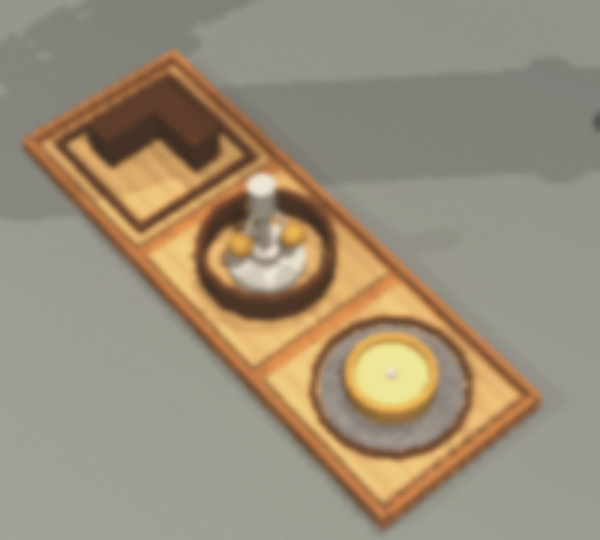

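Both views show all three parts in their nests: governor upright at (332,165), diaphragm mica up at (142,207), and corner flat at (527,147) with its angle within about 1° of the frame's. All are within about 2 mm of centre, so I hand the job in.

```bash
python3 -c "
from bench import env
print(env.sign_off())"
```

```text
the job is handed in; nothing more can be done
None
```

I handed the job in at about 24 s of the 86 s allowed: the governor, diaphragm and plinth corner are each in the right nest, placed in the order asked and within about 2 mm of centre (the corner about 1° off the frame's sides), and the look-alikes were not touched; no verdict came back.

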